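# Load and test the gel viewer

### The arm

A 6-joint arm with a two-finger parallel gripper is mounted at the origin on the work surface. World frame = base frame: x ahead of the robot, y to its left, z up, the work surface at z = 0. Lengths are in mm, angles in rad, forces in N, time in s.
With the tool pointing down it reaches from about 325 to 850 mm from the base axis. Payload 15.5 kg.
Tool frame: the origin (TCP) lies at the very end of the fingers, on their centre line; the grasp point (between the pads) lies grip_depth behind it (grip_depth is the distance from the TCP to the grasp point, in mm); z points along the fingers, y is the line along which they close (so a half turn about z gives the same grasp; the last joint's range is limited). The gripper opens to 91 mm and grips with 3 to 60 N. Pads are 32 mm wide; open, the fingers measure 118 mm over their backs; the gripper's body (76 mm by 178 mm) begins 60 mm behind the grasp point.
Start: joints at [-1.413, 0.494, 1.345, -0, 1.302, -0.096], TCP at [156.929, -604.979, 213.915] pointing down, gripper open.
Joint ranges: [-2.91, 2.91], [-0.82, 2.16], [0.22, 2.67], [-1.22, 4.37], [0.12, 2.79], [-3.08, 3.08]. Speed limits (rad/s): [1.89, 1.89, 2.57, 3.01, 3.01, 3.01].

### API

Orientations are given as a unit quaternion [x, y, z, w].
In Python, from bench import * gives the robot as it stands.
- The arm moves only by the shell command python3 -m creep 'ROWS'. ROWS is JSON, a list of rows, each an object of numbers: "x", "y", "z": the shift along the tool's x, y, z in m; "ax", "ay", "az": the turn, a rotation vector about the tool's x, y, z in rad; "fingers": the closure, from 0 (fully open) to 1 (shut). In form: [{"x": .., "y": .., "z": .., "ax": .., "ay": .., "az": .., "fingers": ..}, ...]. A call has 1 to 10 rows; each row is the pose to reach, as a shift and turn from the pose commanded when the call began, along the tool's axes at that moment; what a row does not reach only later rows make up. A row lasts 1/10 s, in which the tool goes at most 50 mm and 8.59 degrees, less where a joint would pass 70% of its speed; a pose out of reach is approached as far as the arm can. A call with a gripper value outside its range is refused whole. The fingers move at their own pace and stop on an object; the grip force is fixed at half the most. Time passes only in rows, so rows that repeat a pose let the fingers close. It gives the time, the measured TCP pose, the force and the opening at its end, in the units of the state.
- get_obs(): the state, without advancing time (a new reading comes with each control period).
- read_camera(name): name is "side" or "top" or "wrist"; returns a dict with "image" (400x640x3 uint8, red, green, blue), "vfov" (degrees; the focal length in pixels is half the picture's height over the tangent of half this angle, whatever the lens; pixels are square), "cx", "cy" (the principal point, pixels), "k1" (the pictures are not rectified: a ray, as slopes to the right and down, at radius r is drawn at 1 + k1 r^2 times it, then the intrinsics apply), "xyz" and "attitude" of the camera in the world. Camera axes: x right, y up, looking along -z (the intrinsics and any distortion apply to the point x, -y, -z); pixel columns grow to the right and rows downward; lengths in mm; the calibration is good to about 2 mm. A picture is of the moment at which its call begins. There is no depth.
- job_done(): hands the job in, once; it reports no verdict.
The state is a dict: "time_s": time; "q": joint angles; "joint_velocities": joint speeds; "joint_efforts": joint torques, N m; "position": TCP position; "tool_rot": TCP orientation; "wrist_force": force on the tool from outside, world axes, zero at the start; "moment": the same for the moment, N m; "finger_gap": finger opening in mm.
Only numpy, scipy, OpenCV 4.12 (cv2) and the standard library are available. Lean on these libraries where they do the work, as an engineer would, in place of code of your own. Each camera call takes 0.05 s, during which the arm holds its last target. There are 200 camera calls.

### The job

With its red knob still pushed in, load the green cell into the battery bay on top of the gel viewer: flat end against the spring, plus end (white band) at the brass contact, lying fully down in the bay. Then pull the red knob straight out to its on detent and let go so that it stays on by itself for a second, then push it fully in again so the viewer is left off with the cell in its bay. Leave the tube rack, the dropper bottle, the sample box and the marker where they are.

Things in the scene. Friction and masses are not known exactly. Their poses are not given: they have to be found in the camera images.
- viewer: gel viewer, a white box 160 (x) x 210 (y) x 60 mm high, amber window on the rear (+x) half of its flat top, fixed to the bench. Origin under its centre on the bench, z up. Its front face (blue strip, red knob) looks along its own -x, y runs along the front. The open battery bay is on its top, the bay's axis along y.
- bay (a point): where the seated cell's centre lies: 77 mm above the bench, 17 mm above the viewer's top; axes as the viewer's. Plus end goes to +y. Two ribs 44 mm long, 6 mm high, 22 mm over their outsides carry the cell; no side walls, so fingers can straddle it. Free bay length is 59 mm, the cell's 65 mm.
- spring_face (a point): centre of the relaxed spring contact's face (steel disc, diameter 14 mm, on a coil), 26.5 mm from bay along -y; the point does not move with the disc. The disc yields along -y up to 14 mm: 1.7 N plus 0.57 N per mm; the seated cell presses it in by 6 mm. The wall behind it begins 19.5 mm further along -y; its top is 9 mm above this point.
- brass_contact (a point): centre of the fixed brass contact, the inner face of a black wall 30 mm wide, 8 mm thick, 32.5 mm from bay along the viewer's +y; the wall's top is 4 mm above this point.
- knob (a joint): travel of the red push-pull knob along the viewer's own -x, out of its front face: 0 = pushed fully in (off), 0.014 m = out at its on detent. Snap action: it takes about 7 to 8 N at either end, falling to nothing half way (7 mm); let go before that it falls back, beyond it it snaps over and stays.
- knob_head (a point): centre of the red knob's round head (moves with it): diameter 30 mm, 16 mm thick along the viewer's x, axis level along the viewer's x, 36 mm above the bench. With the knob in, this point is 24 mm in front of the viewer's front face; a steel stem of diameter 12 mm joins the head to the box. Room on both sides and above to pinch it from above.
- cell: loose round battery cell, green with a white band at the plus end, diameter 26 mm, length 65 mm, 60 to 130 g. Origin at its centre, own x along its axis towards the plus end. It starts lying level on rest, its axis 25 mm above the bench.
- cell_plus (a point): tip of the cell's plus end (steel button of diameter 9 mm, 2 mm long), 32.5 mm from its centre along its own x. The other end is flat.
- rest: grey cell rest fixed to the bench, plate 90 (own x, along the cell) x 50 x 8 mm with two ribs (44 mm long, top 14 mm above the bench, 22 mm over their outsides) under the cell. Origin under its centre. It is left or right of the viewer.
- tube_rack: blue tube rack with white tubes, 100 x 66 x 34 mm, 250 g. Bystander; origin under its centre.
- drop_bottle: small white dropper bottle with a blue cap, diameter 32, height 60 mm. Bystander; origin under its centre.
- sample_box: sample box, clear with a blue lid, 134 x 99 x 50 mm. Bystander; origin under its centre.
- marker: black square marker pen with a red cap, 120 x 14 x 14 mm. Bystander; origin under its centre.
Not all that is in view belongs to the job. Of the things shaped like the cell, the green one is meant.

How it is judged:
By the outcome, as a careful person would: the job done as asked, in the order asked, and still so for the second after the job is handed in, with the robot touching nothing.
It also fails if it takes over 59 s, if anything falls off the work surface, if the arm or the gripper's body presses on something with over 40 N, if the wrist force passes 120 N, or if a joint passes its speed limit or range.

## Working session

There is one attempt and no reset: what is moved stays moved. The work goes in short steps, Python scripts to look and compute and a shell command to move; the robot and the scene stay as the last step left them, time stands still between calls to the robot, and variables do not carry over. Pictures are saved under pics/ and viewed, on a budget of 10 in all, crops included, one or two more only if the job needs it, and the job is handed in when it is done.

```bash
ls; mkdir -p pics; cat > h.py <<'E'
from bench import *
import numpy as np, cv2
from scipy.spatial.transform import Rotation as R
def snap(n,f):
    c=read_camera(n); cv2.imwrite('pics/'+f,c['image'][:,:,::-1]); return c
E
python3 - <<'E'
from h import *
import json
for n in ['side','top']:
    c=snap(n,n+'0.png'); np.save(n+'0.npy',{k:v for k,v in c.items() if k!='image'},allow_pickle=True)
    print({k:v for k,v in c.items() if k!='image'})
print(get_obs())
a=cv2.imread('pics/top0.png');b=cv2.imread('pics/side0.png')
E
```

```text
pics
{'vfov': 55.97376515251044, 'cx': 327.48590276224803, 'cy': 203.10163202806436, 'k1': -0.07927214905961745, 'xyz': array([ 411.81154369, -728.48908872,  720.62254575]), 'attitude': array([ 0.40929588, -0.02178773, -0.06281989,  0.90997573])}
{'vfov': 43.88472669220286, 'cx': 316.3485236457324, 'cy': 202.25775197114615, 'k1': -0.049538913765340586, 'xyz': array([ 421.30811542,  -19.69073772, 1376.66048274]), 'attitude': array([-0.01612213,  0.02912062,  0.71460077, -0.69874015])}
{'time_s': 0.1, 'q': array([-1.41249114e+00,  4.94129222e-01,  1.34604590e+00, -4.99346683e-06,
        1.30248715e+00, -9.55500458e-02]), 'joint_velocities': array([-3.66367555e-03, -1.28343865e-03, -3.40486656e-03, -6.95529433e-04,
       -1.30602587e-03, -4.38051176e-05]), 'joint_efforts': array([ 1.45328711e-03, -8.80241776e+01, -3.82542551e+01,  7.09882379e-02,
        4.82287270e-02, -9.76983119e-05]), 'position': array([ 156.88046522, -604.65364721,  213.40068767]), 'tool_rot': array([ 9.91955273e-01,  1.26587717e-01, -1.91841156e-05, -5.34470218e-04]), 'wrist_force': array([-0.33223148, -0.4126441 ,  0.36777405]), 'moment': array([ 0.00850037, -0.02076185, -0.00842831]), 'finger_gap': 91.35142333953951}
```

View pics/top0.png

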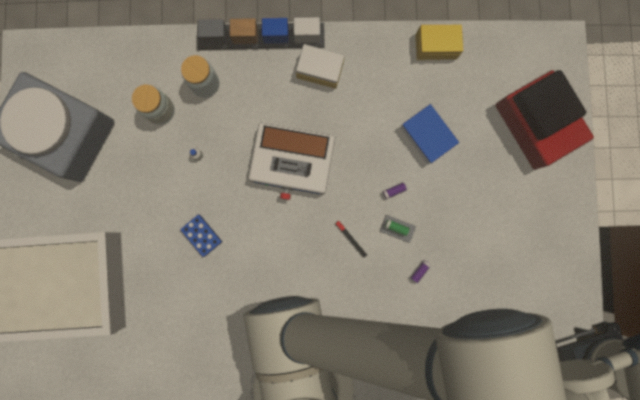

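View pics/side0.png

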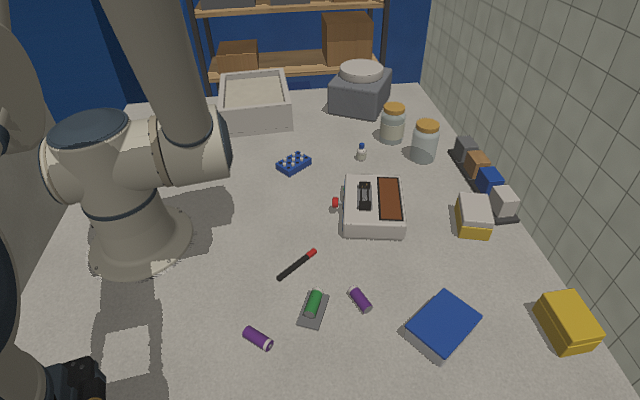

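The top view shows three cell-shaped things: green at (398,228) on the grey rest, purple at (395,190) and purple at (419,271). Green on the rest is the one I want. The viewer is at (292,158), its knob at (285,197), and the marker at (351,239). Next is one close crop to check this.

```bash
python3 - <<'E'
import cv2,numpy as np
a=cv2.imread('pics/top0.png');b=cv2.imread('pics/side0.png')
A=cv2.resize(a[115:215,240:340],None,fx=4,fy=4,interpolation=cv2.INTER_CUBIC)
B=cv2.resize(a[203:253,370:420],None,fx=8,fy=8,interpolation=cv2.INTER_CUBIC)
C=cv2.resize(b[280:330,290:390],None,fx=4,fy=4,interpolation=cv2.INTER_CUBIC)
D=cv2.resize(b[165:243,325:425],None,fx=4,fy=4,interpolation=cv2.INTER_CUBIC)[:200]
D=cv2.resize(b[165:245,325:425],(400,200),interpolation=cv2.INTER_CUBIC)
cv2.imwrite('pics/crop.png',np.vstack([np.hstack([A,B]),np.hstack([D,C])]))
E
```

```text
(no output)
```

View pics/crop.png

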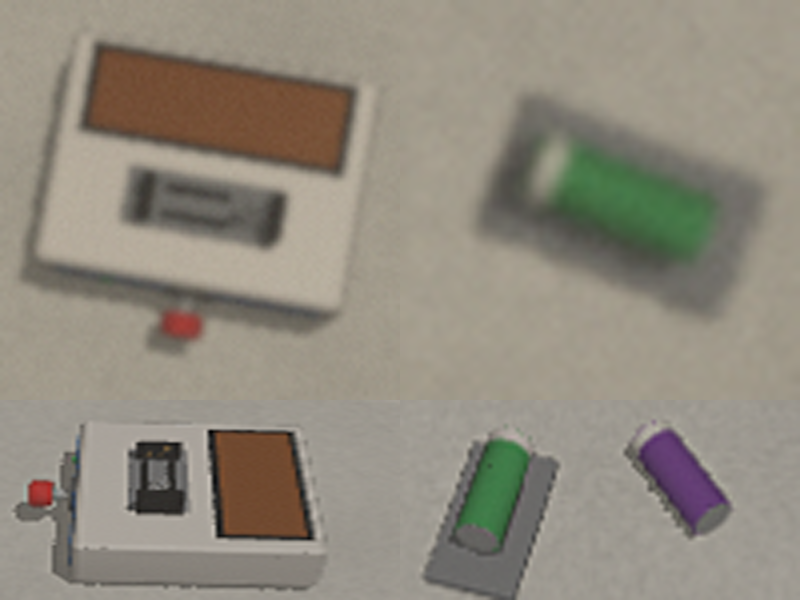

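The crop confirms it: the green cell lies on the rest, white band up-left (towards +y). The purple ones lie loose on the bench. The viewer's top corners in the crop are at (78,35), (375,85), (340,318) and (38,262), and the rest's corners are at (525,92), (765,188), (718,318) and (480,230).

```bash
cat >> h.py <<'E'
def ray(c,uv):
    uv=np.atleast_2d(np.float64(uv)); f=200/np.tan(np.radians(c['vfov']/2))
    K=np.array([[f,0,c['cx']],[0,f,c['cy']],[0,0,1]])
    p=cv2.undistortPoints(uv[:,None],K,np.array([c['k1'],0,0,0.]),None,None).reshape(-1,2) if 0 else None
    d=(uv-[c['cx'],c['cy']])/f; s=d.copy()
    for _ in range(20): s=d/(1+c['k1']*(s**2).sum(1,keepdims=True))
    return R.from_quat(c['attitude']).apply(np.c_[s[:,0],-s[:,1],-np.ones(len(s))])
def plane(c,uv,z):
    r=ray(c,uv); return c['xyz']+r*((z-c['xyz'][2])/r[:,2])[:,None]
def proj(c,P):
    q=R.from_quat(c['attitude']).inv().apply(np.atleast_2d(P)-c['xyz']); s=np.c_[q[:,0],-q[:,1]]/-q[:,2:]
    f=200/np.tan(np.radians(c['vfov']/2)); return s*(1+c['k1']*(s**2).sum(1,keepdims=True))*f+[c['cx'],c['cy']]
def load(n): return np.load(n+'0.npy',allow_pickle=True).item()
E
python3 - <<'E'
from h import *
t=load('top'); s=load('side')
v=np.array([(78,35),(375,85),(340,318),(38,262)])/4+[240,115]
P=plane(t,v,60)[:,:2]; c=P.mean(0); ax=(P[0]+P[3]-P[1]-P[2]); print('viewer',P,c,'yaw',np.degrees(np.arctan2(-ax[0],ax[1])),[np.linalg.norm(P[i]-P[i-1]) for i in range(4)])
r=(np.array([(525,92),(765,188),(718,318),(480,230)])-[400,0])/8+[370,203]
P=plane(t,r,8)[:,:2]; ax=(P[0]+P[3]-P[1]-P[2]); print('rest',P.mean(0),'dir',np.degrees(np.arctan2(ax[1],ax[0])),[np.linalg.norm(P[i]-P[i-1]) for i in range(4)])
e=(np.array([(548,172),(705,235)])-[400,0])/8+[370,203]
P=plane(t,e,32)[:,:2]; ax=P[0]-P[1];print('cell',P,P.mean(0),np.degrees(np.arctan2(ax[1],ax[0])))
# side viewer top corners (crop D: 100x80 -> 400x200)
d=(np.array([(82,424),(300,428),(325,550),(76,548)])-[0,400])*[.25,.4]+[325,165]
print('side viewer top',plane(s,d,60)[:,:2],plane(s,d,60).mean(0))
d=(np.array([(478,440),(558,460),(515,598),(425,578)])-[400,400])*.25+[290,280]
print('side rest',plane(s,d,8)[:,:2],plane(s,d,8).mean(0))
b=(np.array([(143,197),(272,220)]))/4+[240,115]; print('bay walls',plane(t,b,85)[:,:2])
k=np.array([[182,325]])/4+[240,115]; print('knob',plane(t,k,48)[:,:2])
E
```

```text
viewer [[719.92379852 102.88356948]
 [681.95253565 -95.6883089 ]
 [525.59613499 -68.38089176]
 [567.32709853 131.70889817]] [623.69989192  17.63081674] yaw -11.305771813223208 [np.float64(155.29537153589217), np.float64(202.16974968087956), np.float64(158.7230892398643), np.float64(204.39519894581528)]
rest [ 430.0835125  -269.32039742] dir 67.65164982267717 [np.float64(50.28324050550901), np.float64(89.62152140004073), np.float64(47.93184177366085), np.float64(87.79704654340016)]
cell [[ 442.37812262 -240.0290701 ]
 [ 419.74203491 -292.95145704]] [ 431.06007877 -266.49026357] 66.84252181511725
side viewer top [[570.31916372 125.25210741]
 [724.10010255  95.0382451 ]
 [684.99105168 -99.60978689]
 [532.60557674 -74.35679374]] [628.00397367  11.58094297  60.        ]
side rest [[ 429.79488896 -220.85678084]
 [ 472.96758687 -240.59493917]
 [ 439.12356393 -322.46950225]
 [ 393.46372436 -304.41082265]] [ 433.83744103 -272.08301123    8.        ]
bay walls [[605.83717872  59.59312644]
 [588.90820735 -24.49207314]]
knob [[524.13256849  37.24500133]]
```

```bash
cat >> h.py <<'E'
import sys
def goal(p,yaw,tilt=0):
    """rows to reach p (mm), tool down, tool x at yaw (deg), tilt: tool x end raised (deg)"""
    o=get_obs(); A=R.from_quat(o['tool_rot'])
    B=R.from_euler('z',yaw,degrees=True)*R.from_euler('y',-tilt,degrees=True)*R.from_euler('x',180,degrees=True)
    print('shift m',np.round(A.inv().apply(np.array(p)-o['position'])/1000,4),'turn',np.round((A.inv()*B).as_rotvec(),4))
E
python3 - <<'E'
from h import *
import bench
print([n for n in dir(bench) if n[0]!='_'], getattr(bench,'grip_depth',None))
goal([431.5,-268,160],67.3)
E
python3 -m creep --help | head -5; ls .
```

```text
['Unreachable', 'get_obs', 'grip_depth', 'job_done', 'read_camera'] 18.8
shift m [ 0.3504 -0.2568  0.0537] turn [-9.000e-04 -6.000e-04 -9.207e-01]
h.py
pics
side0.npy
top0.npyinvalid input: not JSON, or not a number
```

```bash
python3 -m creep '[{"x":0.35,"y":-0.257,"z":0.054,"az":-0.921,"fingers":0},{"x":0.35,"y":-0.257,"z":0.054,"az":-0.921,"fingers":0},{"x":0.35,"y":-0.257,"z":0.054,"az":-0.921,"fingers":0},{"x":0.35,"y":-0.257,"z":0.054,"az":-0.921,"fingers":0},{"x":0.35,"y":-0.257,"z":0.054,"az":-0.921,"fingers":0},{"x":0.35,"y":-0.257,"z":0.054,"az":-0.921,"fingers":0},{"x":0.35,"y":-0.257,"z":0.054,"az":-0.921,"fingers":0},{"x":0.35,"y":-0.257,"z":0.054,"az":-0.921,"fingers":0},{"x":0.35,"y":-0.257,"z":0.054,"az":-0.921,"fingers":0},{"x":0.35,"y":-0.257,"z":0.054,"az":-0.921,"fingers":0}]'
python3 -m creep '[{"x":0,"fingers":0},{"x":0,"fingers":0}]'
python3 - <<'E'
from h import *
o=get_obs();print(o['time_s'],o['position'],o['tool_rot'],o['q'])
c=snap('wrist','w1.png');np.save('w10.npy',{k:v for k,v in c.items() if k!='image'},allow_pickle=True)
E
```

```text
0.1 [ 156.88046522 -604.65364721  213.40068767] [ 9.91955273e-01  1.26587717e-01 -1.91841156e-05 -5.34470218e-04] [-1.41249114e+00  4.94129222e-01  1.34604590e+00 -4.99346683e-06
  1.30248715e+00 -9.55500458e-02]schema error: expected keys x, y, z, ax, ay, az, fingers
schema error: expected keys x, y, z, ax, ay, az, fingers
```

View pics/w1.png

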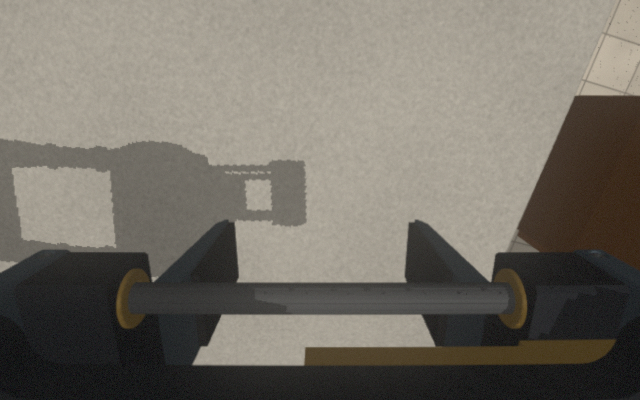

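The rows were refused because every key is required, so nothing moved. The picture shows only the empty bench, with the fingertips at (230,225) and (415,225). I'll resend with all the keys.

```bash
python3 -m creep '[{"x":0.35,"y":-0.257,"z":0.054,"ax":0,"ay":0,"az":-0.921,"fingers":0},{"x":0.35,"y":-0.257,"z":0.054,"ax":0,"ay":0,"az":-0.921,"fingers":0},{"x":0.35,"y":-0.257,"z":0.054,"ax":0,"ay":0,"az":-0.921,"fingers":0},{"x":0.35,"y":-0.257,"z":0.054,"ax":0,"ay":0,"az":-0.921,"fingers":0},{"x":0.35,"y":-0.257,"z":0.054,"ax":0,"ay":0,"az":-0.921,"fingers":0},{"x":0.35,"y":-0.257,"z":0.054,"ax":0,"ay":0,"az":-0.921,"fingers":0},{"x":0.35,"y":-0.257,"z":0.054,"ax":0,"ay":0,"az":-0.921,"fingers":0},{"x":0.35,"y":-0.257,"z":0.054,"ax":0,"ay":0,"az":-0.921,"fingers":0},{"x":0.35,"y":-0.257,"z":0.054,"ax":0,"ay":0,"az":-0.921,"fingers":0},{"x":0.35,"y":-0.257,"z":0.054,"ax":0,"ay":0,"az":-0.921,"fingers":0}]'
python3 - <<'E'
from h import *
goal([431.5,-268,160],67.3)
E
```

```text
time_s: 1.15
position: [433.0, -264.8, 159.3]
tool_rot: [0.831, 0.556, 0.0, -0.001]
wrist_force: [-0.2, -0.8, -0.5]
finger_gap: 91.4
shift m [-0.0035 -0.0001 -0.0007] turn [-0.0009 -0.0011  0.0041]
```

```bash
python3 -m creep '[{"x":0,"y":0,"z":0,"ax":0,"ay":0,"az":0,"fingers":0},{"x":0,"y":0,"z":0,"ax":0,"ay":0,"az":0,"fingers":0}]'
python3 - <<'E'
from h import *
o=get_obs();print(o['time_s'],o['position'],o['tool_rot'],o['q'])
c=snap('wrist','w2.png');np.save('w20.npy',{k:v for k,v in c.items() if k!='image'},allow_pickle=True)
print(c['xyz'],c['attitude'],c['vfov'])
E
```

```text
time_s: 1.35
position: [430.8, -269.0, 160.0]
tool_rot: [0.832, 0.554, -0.0, 0.0]
wrist_force: [0.6, 0.1, 0.2]
finger_gap: 91.0
1.35 [ 430.82730302 -268.95550257  159.96698529] [ 8.32499335e-01  5.54026033e-01 -8.92377798e-05  6.33722050e-05] [-6.75553275e-01  3.96639886e-01  1.69824314e+00 -2.40835880e-04
  1.04664298e+00 -2.79021588e-01]
[ 462.00239962 -195.97497622  331.49073183] [-0.13893806  0.02773712 -0.19488079  0.97054023] 60.04042592166041
```

View pics/w2.png

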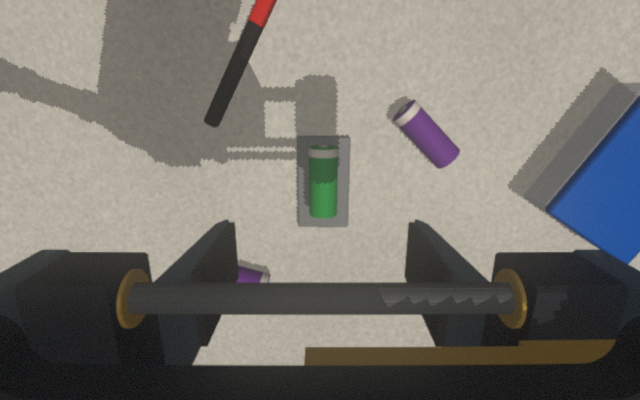

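The wrist view shows the rest with corners (299,136), (349,136), (348,226) and (298,226). The cell runs from (323,145), white end, to (323,218), aligned with the tool.

```bash
python3 - <<'E'
from h import *
w=load('w2')
P=plane(w,[(299,136),(349,136),(348.5,226),(298,226)],8); ax=P[0]+P[1]-P[2]-P[3]
print(P[:,:2],P.mean(0),np.degrees(np.arctan2(ax[1],ax[0])))
ctr=P.mean(0)[:2]
# match cell model: project plus rim top & flat end
for yaw in (67.3,):
  d=np.array([np.cos(np.radians(yaw)),np.sin(np.radians(yaw)),0])
  for c0 in ([430.8,-269],[431.5,-268],ctr):
    c0=np.array([*c0,25]); print(c0,proj(w,[c0+30.5*d+[0,0,13],c0-32.5*d+[0,0,13],c0-32.5*d]).round(1))
E
```

```text
[[ 429.36604857 -220.97230688]
 [ 472.1079598  -238.85496239]
 [ 439.11305986 -321.58896563]
 [ 392.60432757 -302.12142537]] [ 433.29784895 -270.88441507    8.        ] 66.94303887257222
[ 430.8 -269.    25. ] [[320.4 155.6]
 [320.4 224.7]
 [320.5 219.8]]
[ 431.5 -268.    25. ] [[320.7 154.2]
 [320.7 223.5]
 [320.7 218.6]]
[ 433.29784895 -270.88441507   25.        ] [[323.9 156.5]
 [323.8 225.5]
 [323.7 220.6]]
```

```bash
python3 - <<'E'
from h import *
im=cv2.imread('pics/w2.png')
for v in range(138,232,2):
    print(v, im[v,323].tolist(), end=' ' if v%8 else '\n')
g=(im[:,:,1].astype(int)>im[:,:,2]+15)&(im[:,:,1].astype(int)>im[:,:,0]+10)
n,l,s,c=cv2.connectedComponentsWithStats(g.astype(np.uint8)); print(s[1:][s[1:,4]>100],c[1:][s[1:,4]>100])
E
```

```text
138 [82, 85, 88] 140 [85, 87, 87] 142 [81, 85, 85] 144 [84, 89, 88]
146 [95, 101, 101] 148 [63, 89, 65] 150 [101, 114, 110] 152 [121, 130, 133]
154 [121, 129, 135] 156 [117, 126, 130] 158 [88, 111, 93] 160 [60, 97, 58]
162 [62, 94, 60] 164 [64, 101, 62] 166 [60, 97, 58] 168 [62, 97, 59]
170 [62, 96, 62] 172 [66, 98, 62] 174 [63, 98, 61] 176 [61, 96, 59]
178 [64, 99, 62] 180 [63, 99, 59] 182 [68, 114, 65] 184 [76, 137, 66]
186 [81, 141, 69] 188 [80, 141, 68] 190 [79, 140, 68] 192 [77, 139, 68]
194 [77, 140, 67] 196 [78, 139, 68] 198 [81, 142, 72] 200 [77, 138, 67]
202 [78, 138, 68] 204 [79, 141, 69] 206 [80, 141, 71] 208 [82, 141, 69]
210 [78, 140, 69] 212 [80, 142, 72] 214 [79, 141, 70] 216 [78, 139, 68]
218 [105, 131, 108] 220 [121, 126, 126] 222 [119, 124, 125] 224 [118, 121, 123]
226 [120, 126, 129] 228 [160, 173, 179] 230 [163, 175, 183] [[ 309  157   29   62 1661]] [[322.78988561 187.40457556]]
```

```bash
python3 - <<'E'
from h import *
w=load('w2'); o=get_obs(); p=o['position']; A=R.from_quat(o['tool_rot'])
print(proj(w,[p,p+A.apply([0,45.5,0]),p-A.apply([0,45.5,0])]))
E
python3 -m creep '[{"x":0.005,"y":0.0015,"z":0.04,"ax":0,"ay":0,"az":0,"fingers":0},{"x":0.005,"y":0.0015,"z":0.08,"ax":0,"ay":0,"az":0,"fingers":0},{"x":0.005,"y":0.0015,"z":0.11,"ax":0,"ay":0,"az":0,"fingers":0},{"x":0.005,"y":0.0015,"z":0.13,"ax":0,"ay":0,"az":0,"fingers":0},{"x":0.005,"y":0.0015,"z":0.14,"ax":0,"ay":0,"az":0,"fingers":0},{"x":0.005,"y":0.0015,"z":0.145,"ax":0,"ay":0,"az":0,"fingers":0},{"x":0.005,"y":0.0015,"z":0.148,"ax":0,"ay":0,"az":0,"fingers":0},{"x":0.005,"y":0.0015,"z":0.148,"ax":0,"ay":0,"az":0,"fingers":0},{"x":0.005,"y":0.0015,"z":0.148,"ax":0,"ay":0,"az":0,"fingers":0}]'
```

```text
[[319.97186781 249.39552523]
 [404.08322712 249.39485261]
 [235.85180015 249.27446827]]
time_s: 2.3
position: [434.9, -264.7, 12.7]
tool_rot: [0.832, 0.554, 0.0, 0.001]
wrist_force: [-0.5, 0.6, 0.1]
finger_gap: 91.0
```

```bash
python3 -m creep '[{"x":0,"y":0,"z":0,"ax":0,"ay":0,"az":0,"fingers":0.5},{"x":0,"y":0,"z":0,"ax":0,"ay":0,"az":0,"fingers":0.6},{"x":0,"y":0,"z":0,"ax":0,"ay":0,"az":0,"fingers":0.65},{"x":0,"y":0,"z":0,"ax":0,"ay":0,"az":0,"fingers":0.7},{"x":0,"y":0,"z":0,"ax":0,"ay":0,"az":0,"fingers":0.75},{"x":0,"y":0,"z":0,"ax":0,"ay":0,"az":0,"fingers":0.8},{"x":0,"y":0,"z":0,"ax":0,"ay":0,"az":0,"fingers":1},{"x":0,"y":0,"z":0,"ax":0,"ay":0,"az":0,"fingers":1},{"x":0,"y":0,"z":0,"ax":0,"ay":0,"az":0,"fingers":1},{"x":0,"y":0,"z":0,"ax":0,"ay":0,"az":0,"fingers":1}]'
python3 -m creep '[{"x":0,"y":0,"z":0,"ax":0,"ay":0,"az":0,"fingers":1},{"x":0,"y":0,"z":0,"ax":0,"ay":0,"az":0,"fingers":1},{"x":0,"y":0,"z":0,"ax":0,"ay":0,"az":0,"fingers":1}]'
```

```text
time_s: 3.3
position: [434.5, -264.3, 11.9]
tool_rot: [0.832, 0.554, -0.0, -0.0]
wrist_force: [-0.1, 0.2, -0.4]
finger_gap: 25.4
time_s: 3.6
position: [434.5, -264.3, 11.9]
tool_rot: [0.832, 0.554, 0.0, 0.0]
wrist_force: [-0.3, 0.3, 0.4]
finger_gap: 24.8
```

```bash
python3 -m creep '[{"x":0,"y":0,"z":-0.02,"ax":0,"ay":0,"az":0,"fingers":1},{"x":0,"y":0,"z":-0.05,"ax":0,"ay":0,"az":0,"fingers":1},{"x":0,"y":0,"z":-0.09,"ax":0,"ay":0,"az":0,"fingers":1},{"x":0,"y":0,"z":-0.13,"ax":0,"ay":0,"az":0,"fingers":1},{"x":0,"y":0,"z":-0.16,"ax":0,"ay":0,"az":0,"fingers":1},{"x":0,"y":0,"z":-0.16,"ax":0,"ay":0,"az":0,"fingers":1},{"x":0,"y":0,"z":-0.16,"ax":0,"ay":0,"az":0,"fingers":1}]'
python3 - <<'E'
from h import *
goal([598,10,172],78.7)
E
```

```text
time_s: 4.3
position: [434.5, -264.3, 172.1]
tool_rot: [0.832, 0.554, 0.0, 0.0]
wrist_force: [0.3, 0.1, -1.3]
finger_gap: 25.7
shift m [3.162e-01 4.500e-02 1.000e-04] turn [ 0.001   0.0004 -0.1987]
```

```bash
python3 -m creep '[{"x":0.03,"y":0.004,"z":0,"ax":0,"ay":0,"az":-0.02,"fingers":1},{"x":0.07,"y":0.01,"z":0,"ax":0,"ay":0,"az":-0.05,"fingers":1},{"x":0.11,"y":0.015,"z":0,"ax":0,"ay":0,"az":-0.07,"fingers":1},{"x":0.15,"y":0.021,"z":0,"ax":0,"ay":0,"az":-0.1,"fingers":1},{"x":0.19,"y":0.027,"z":0,"ax":0,"ay":0,"az":-0.12,"fingers":1},{"x":0.23,"y":0.033,"z":0,"ax":0,"ay":0,"az":-0.15,"fingers":1},{"x":0.27,"y":0.038,"z":0,"ax":0,"ay":0,"az":-0.17,"fingers":1},{"x":0.3,"y":0.043,"z":0,"ax":0,"ay":0,"az":-0.19,"fingers":1},{"x":0.316,"y":0.045,"z":0,"ax":0,"ay":0,"az":-0.199,"fingers":1},{"x":0.316,"y":0.045,"z":0,"ax":0,"ay":0,"az":-0.199,"fingers":1}]'
python3 -m creep '[{"x":0,"y":0,"z":0,"ax":0,"ay":0,"az":0,"fingers":1},{"x":0,"y":0,"z":0,"ax":0,"ay":0,"az":0,"fingers":1}]'
python3 - <<'E'
from h import *
o=get_obs();print(o['time_s'],o['position'],o['tool_rot'],o['q'])
c=snap('wrist','w3.png');np.save('w30.npy',{k:v for k,v in c.items() if k!='image'},allow_pickle=True)
print(c['xyz'])
a=c['image'][:,:,::-1]
cv2.imwrite('pics/w3c.png',cv2.resize(a[60:310,170:470],None,fx=2.4,fy=2.4,interpolation=cv2.INTER_CUBIC))
E
```

```text
time_s: 5.3
position: [597.9, 11.3, 170.4]
tool_rot: [0.773, 0.635, -0.001, -0.001]
wrist_force: [-0.3, -0.3, -0.7]
finger_gap: 25.1
time_s: 5.5
position: [597.1, 8.8, 171.5]
tool_rot: [0.774, 0.634, -0.0, -0.0]
wrist_force: [0.1, -0.5, -0.5]
finger_gap: 25.6
5.5 [597.11600106   8.76311864 171.45767155] [ 7.73638534e-01  6.33626926e-01 -4.86700490e-04 -3.17290984e-04] [-8.51613678e-02  4.98193708e-01  1.46759047e+00 -2.42176317e-04
  1.17694875e+00  1.13262941e-01]
[613.38953506  86.3573026  342.98630859]
```

View pics/w3c.png

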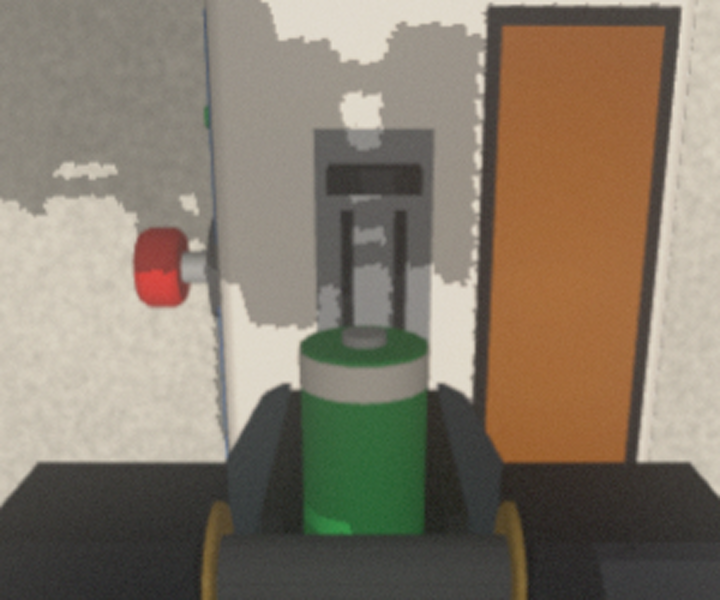

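The crop shows the bay with its brass wall at u 327–422, inner top edge at v≈195. The rib midline is u≈373 and vertical. The held cell's plus-end rim is at v 328–365, u centre 364, and the knob head is at (163,267).

```bash
python3 - <<'E'
from h import *
w=load('w3'); o=get_obs(); A=R.from_quat(o['tool_rot']); p=o['position']
f=lambda u,v:np.array([[u/2.4+170,v/2.4+60]])
print('tool x yaw',np.degrees(np.arctan2(*A.apply([1,0,0])[1::-1])))
br=plane(w,f(374.5,195),81)[0]; 
tl=lambda P:A.inv().apply(P-p).round(1)
print('brass inner top',br,tl(br))
r1=plane(w,f(373,215),66)[0]; r2=plane(w,f(374,320),66)[0]; d=r1-r2; print('rib mid',r1,r2,tl(r1),tl(r2),'yaw',np.degrees(np.arctan2(d[1],d[0])))
for q in [(483,30),(483,60)]: pass
e=np.vstack([plane(w,f(487,20),60),plane(w,f(474,460),60)]); d=e[0]-e[1]; print('window edge yaw',e[:,:2],np.degrees(np.arctan2(d[1],d[0])))
e=np.vstack([plane(w,f(678,20),60),plane(w,f(634,460),60)]); d=e[0]-e[1]; print('window edge2 yaw',e[:,:2],np.degrees(np.arctan2(d[1],d[0])))
zc=p[2]+13.1
for n,uv,z in [('lower rim',(364,328),zc-13),('top rim',(364,365),zc+13),('button',(364,329),zc+4.5)]: q=plane(w,f(*uv),z)[0]; print(n,q,tl(q))
k=plane(w,f(163,267),40)[0]; print('knob',k)
E
```

```text
tool x yaw 78.62808278960509
brass inner top [610.3645807  53.4334532  81.       ] [46.4  4.1 90.7]
rib mid [608.41496349  45.11640678  66.        ] [601.702035     9.29334359  66.        ] [ 37.9   3.8 105.7] [  1.4   4.3 105.7] yaw 79.38636430123053
window edge yaw [[656.3492567   98.64449718]
 [627.50698792 -52.8372729 ]] 79.21986373503786
window edge2 yaw [[716.71443169  86.75366438]
 [686.08464535 -64.67810996]] 78.56517906296556
lower rim [603.7176866   37.40388759 171.80846947] [29.4  0.7 -0.1]
top rim [603.79013761  37.86931437 197.80846947] [ 29.8   0.6 -26.1]
button [604.66701933  42.21166141 189.30846947] [ 34.3   0.6 -17.6]
knob [527.52393501  37.63628962  40.        ]
```

```bash
cat >> h.py <<'E'
BAY=np.array([603.4,22.3,77.]); YAW=79.0; OFF=np.array([-1,0,-13.1])
def cellgoal(cy,cz,tilt):
    B=R.from_euler('z',YAW,degrees=True)*R.from_euler('y',-tilt,degrees=True)*R.from_euler('x',180,degrees=True)
    yv=np.array([np.cos(np.radians(YAW)),np.sin(np.radians(YAW)),0])
    goal(BAY+cy*yv+[0,0,cz]-B.apply(OFF),YAW,tilt)
def where():
    o=get_obs(); A=R.from_quat(o['tool_rot']); d=o['position']+A.apply(OFF)-BAY; V=R.from_euler('z',YAW-90,degrees=True)
    print('t',o['time_s'],'cell in bay frame',V.inv().apply(d).round(1),'tilt',np.degrees(np.arcsin(A.apply([1,0,0])[2])).round(1),'F',V.inv().apply(o['wrist_force']).round(1),'gap',round(o['finger_gap'],1))
E
python3 - <<'E'
from h import *
where();cellgoal(10,30,20)
E
```

```text
t 5.55 cell in bay frame [ -3.4 -15.5 107.8] tilt -0.0 F [-0.1 -1.1 -1.3] gap 25.6
shift m [0.0299 0.0033 0.0767] turn [ 0.0005  0.3493 -0.0065]
```

```bash
python3 -m creep '[{"x":0.008,"y":0.001,"z":0.01,"ax":0,"ay":0.07,"az":-0.002,"fingers":1},{"x":0.014,"y":0.002,"z":0.025,"ax":0,"ay":0.15,"az":-0.003,"fingers":1},{"x":0.02,"y":0.003,"z":0.04,"ax":0,"ay":0.23,"az":-0.005,"fingers":1},{"x":0.025,"y":0.0033,"z":0.055,"ax":0,"ay":0.3,"az":-0.006,"fingers":1},{"x":0.03,"y":0.0033,"z":0.068,"ax":0,"ay":0.349,"az":-0.0065,"fingers":1},{"x":0.03,"y":0.0033,"z":0.077,"ax":0,"ay":0.349,"az":-0.0065,"fingers":1},{"x":0.03,"y":0.0033,"z":0.077,"ax":0,"ay":0.349,"az":-0.0065,"fingers":1},{"x":0.03,"y":0.0033,"z":0.077,"ax":0,"ay":0.349,"az":-0.0065,"fingers":1}]'
python3 - <<'E'
from h import *
where();cellgoal(10,11,20);cellgoal(-4,11,20)
c=snap('side','s4.png');a=c['image'][:,:,::-1]
w=snap('wrist','w4.png')['image'][:,:,::-1]
A=cv2.resize(a[120:250,310:440],(520,520),interpolation=cv2.INTER_CUBIC)
B=cv2.resize(w[60:320,260:400],(280,520))
cv2.imwrite('pics/c4.png',np.hstack([A,B]))
E
```

```text
time_s: 6.35
position: [607.2, 38.5, 95.4]
tool_rot: [0.759, 0.627, 0.134, -0.11]
wrist_force: [0.5, -0.8, -0.4]
finger_gap: 25.7
t 6.35 cell in bay frame [ 0.6 11.2 30.4] tilt 19.9 F [ 0.6 -0.7 -0.4] gap 25.7
shift m [-0.0077 -0.0006  0.0178] turn [0.001  0.0013 0.0018]
shift m [-0.0209 -0.0007  0.013 ] turn [0.001  0.0013 0.0018]
```

View pics/c4.png

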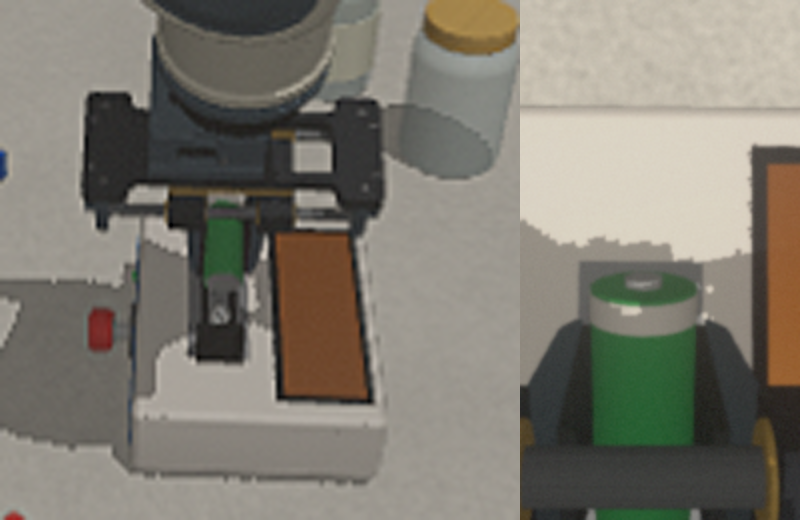

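The cell sits over the bay, tilted plus-end up (side crop: cell at (225,245), spring disc at (219,315)). Now down, then push on the spring.

```bash
python3 -m creep '[{"x":-0.002,"y":-0.0003,"z":0.006,"ax":0,"ay":0,"az":0,"fingers":1},{"x":-0.0045,"y":-0.0005,"z":0.012,"ax":0,"ay":0,"az":0,"fingers":1},{"x":-0.0065,"y":-0.0006,"z":0.018,"ax":0,"ay":0,"az":0,"fingers":1},{"x":-0.0065,"y":-0.0006,"z":0.018,"ax":0,"ay":0,"az":0,"fingers":1},{"x":-0.0065,"y":-0.0006,"z":0.018,"ax":0,"ay":0,"az":0,"fingers":1},{"x":-0.0065,"y":-0.0006,"z":0.018,"ax":0,"ay":0,"az":0,"fingers":1}]'
python3 -c "
from h import *
where()"
python3 -m creep '[{"x":-0.0019,"y":0,"z":-0.0007,"ax":0,"ay":0,"az":0,"fingers":1},{"x":-0.0038,"y":0,"z":-0.0014,"ax":0,"ay":0,"az":0,"fingers":1},{"x":-0.0056,"y":0,"z":-0.0021,"ax":0,"ay":0,"az":0,"fingers":1},{"x":-0.0075,"y":0,"z":-0.0027,"ax":0,"ay":0,"az":0,"fingers":1},{"x":-0.0075,"y":0,"z":-0.0027,"ax":0,"ay":0,"az":0,"fingers":1},{"x":-0.0075,"y":0,"z":-0.0027,"ax":0,"ay":0,"az":0,"fingers":1}]'
python3 -c "
from h import *
where()"
```

```text
time_s: 7.05
position: [606.4, 38.8, 75.8]
tool_rot: [0.759, 0.627, 0.134, -0.11]
wrist_force: [-0.7, 0.4, -0.9]
finger_gap: 25.3
t 7.05 cell in bay frame [-0.2 11.4 10.8] tilt 20.0 F [-0.8  0.3 -0.9] gap 25.3
time_s: 7.65
position: [604.9, 31.1, 75.8]
tool_rot: [0.759, 0.627, 0.134, -0.11]
wrist_force: [0.2, 2.8, -1.5]
finger_gap: 25.3
t 7.65 cell in bay frame [-0.2  3.5 10.7] tilt 20.0 F [-0.3  2.7 -1.5] gap 25.3
```

The force agrees with the estimate (about 3 mm compression at 3 N). Pushing on.

```bash
python3 -m creep '[{"x":-0.0019,"y":0,"z":-0.0007,"ax":0,"ay":0,"az":0,"fingers":1},{"x":-0.0038,"y":0,"z":-0.0014,"ax":0,"ay":0,"az":0,"fingers":1},{"x":-0.0056,"y":0,"z":-0.0021,"ax":0,"ay":0,"az":0,"fingers":1},{"x":-0.0075,"y":0,"z":-0.0027,"ax":0,"ay":0,"az":0,"fingers":1},{"x":-0.0075,"y":0,"z":-0.0027,"ax":0,"ay":0,"az":0,"fingers":1},{"x":-0.0075,"y":0,"z":-0.0027,"ax":0,"ay":0,"az":0,"fingers":1}]'
python3 - <<'E'
from h import *
where();
for a in [(-4,8,15),(-4.5,5,10),(-4.5,2.5,5),(-4.5,1,0)]: cellgoal(*a)
E
```

```text
time_s: 8.25
position: [603.4, 23.4, 75.8]
tool_rot: [0.759, 0.627, 0.134, -0.11]
wrist_force: [1.6, 6.3, -0.8]
finger_gap: 25.7
t 8.25 cell in bay frame [-0.2 -4.4 10.8] tilt 20.0 F [ 0.4  6.5 -0.8] gap 25.7
shift m [-0.0018  0.0002  0.0028] turn [ 0.0006 -0.0878  0.0014]
shift m [-0.0044  0.0002  0.0054] turn [ 0.0006 -0.175   0.0014]
shift m [-0.0064  0.0002  0.0075] turn [ 0.0007 -0.2623  0.0014]
shift m [-0.008   0.0002  0.0087] turn [ 0.0008 -0.3496  0.0014]
```

```bash
python3 -m creep '[{"x":-0.001,"y":0,"z":0.0014,"ax":0,"ay":-0.044,"az":0,"fingers":1},{"x":-0.0018,"y":0,"z":0.0028,"ax":0,"ay":-0.088,"az":0,"fingers":1},{"x":-0.003,"y":0,"z":0.004,"ax":0,"ay":-0.13,"az":0,"fingers":1},{"x":-0.0044,"y":0,"z":0.0054,"ax":0,"ay":-0.175,"az":0,"fingers":1},{"x":-0.0044,"y":0,"z":0.0054,"ax":0,"ay":-0.175,"az":0,"fingers":1},{"x":-0.0044,"y":0,"z":0.0054,"ax":0,"ay":-0.175,"az":0,"fingers":1}]'
python3 - <<'E'
from h import *
where();
for a in [(-4.5,2.5,5),(-4.5,1,0),(-4.5,0.3,0)]: cellgoal(*a)
E
```

```text
time_s: 8.85
position: [603.1, 21.6, 69.3]
tool_rot: [0.768, 0.635, 0.068, -0.055]
wrist_force: [0.1, 6.2, 0.9]
finger_gap: 25.7
t 8.85 cell in bay frame [-0.2 -4.   5. ] tilt 10.0 F [-1.1  6.1  0.9] gap 25.7
shift m [-0.0021  0.0002  0.0024] turn [ 0.001  -0.0871  0.0023]
shift m [-0.0035  0.0001  0.0039] turn [ 0.0011 -0.1744  0.0022]
shift m [-0.0036  0.0001  0.0045] turn [ 0.0011 -0.1744  0.0022]
```

```bash
python3 -m creep '[{"x":-0.001,"y":0,"z":0.0012,"ax":0,"ay":-0.044,"az":0,"fingers":1},{"x":-0.002,"y":0,"z":0.0024,"ax":0,"ay":-0.087,"az":0,"fingers":1},{"x":-0.0028,"y":0,"z":0.0032,"ax":0,"ay":-0.13,"az":0,"fingers":1},{"x":-0.0035,"y":0,"z":0.0039,"ax":0,"ay":-0.174,"az":0,"fingers":1},{"x":-0.0035,"y":0,"z":0.0039,"ax":0,"ay":-0.174,"az":0,"fingers":1},{"x":-0.0035,"y":0,"z":0.0039,"ax":0,"ay":-0.174,"az":0,"fingers":1}]'
python3 - <<'E'
from h import *
where();
c=snap('wrist','w5.png');np.save('w50.npy',{k:v for k,v in c.items() if k!='image'},allow_pickle=True)
a=c['image'][:,:,::-1]
cv2.imwrite('pics/w5c.png',cv2.resize(a[150:310,220:420],None,fx=3,fy=3,interpolation=cv2.INTER_CUBIC))
E
```

```text
time_s: 9.45
position: [602.6, 18.9, 64.6]
tool_rot: [0.771, 0.637, 0.001, 0.0]
wrist_force: [1.5, 6.4, -1.5]
finger_gap: 25.4
t 9.45 cell in bay frame [-0.2 -4.5  0.7] tilt 0.0 F [ 0.3  6.6 -1.5] gap 25.4
```

View pics/w5c.png

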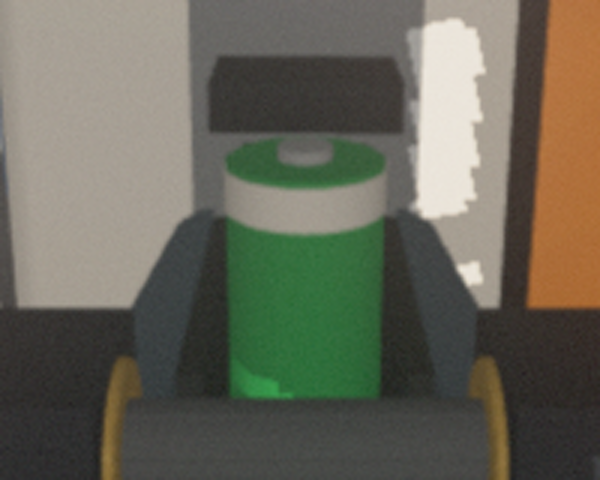

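The cell is level inside the bay: its button (305,145) is clear of the brass wall's inner edge at v≈132, and centred. Next I lower the last bit, ease it to the contact, and release.

```bash
python3 -m creep '[{"x":0,"y":0,"z":0.0005,"ax":0,"ay":0,"az":0,"fingers":1},{"x":0,"y":0,"z":0.001,"ax":0,"ay":0,"az":0,"fingers":1},{"x":0.001,"y":0,"z":0.001,"ax":0,"ay":0,"az":0,"fingers":1},{"x":0.002,"y":0,"z":0.001,"ax":0,"ay":0,"az":0,"fingers":1},{"x":0.003,"y":0,"z":0.001,"ax":0,"ay":0,"az":0,"fingers":1},{"x":0.0035,"y":0,"z":0.001,"ax":0,"ay":0,"az":0,"fingers":1},{"x":0.0035,"y":0,"z":0.001,"ax":0,"ay":0,"az":0,"fingers":1},{"x":0.0035,"y":0,"z":0.001,"ax":0,"ay":0,"az":0,"fingers":1}]'
python3 -c "
from h import *
where()"
```

```text
time_s: 10.3
position: [603.3, 21.7, 63.9]
tool_rot: [0.771, 0.637, 0.001, 0.001]
wrist_force: [0.1, 5.1, 5.4]
finger_gap: 25.5
t 10.3 cell in bay frame [-0.  -1.7 -0. ] tilt 0.0 F [-0.8  5.   5.4] gap 25.5
```

```bash
python3 -m creep '[{"x":0,"y":0,"z":-0.0003,"ax":0,"ay":0,"az":0,"fingers":0.65},{"x":0,"y":0,"z":-0.0003,"ax":0,"ay":0,"az":0,"fingers":0.6},{"x":0,"y":0,"z":-0.0003,"ax":0,"ay":0,"az":0,"fingers":0.5},{"x":0,"y":0,"z":-0.0003,"ax":0,"ay":0,"az":0,"fingers":0.4},{"x":0,"y":0,"z":-0.0003,"ax":0,"ay":0,"az":0,"fingers":0.4},{"x":0,"y":0,"z":-0.02,"ax":0,"ay":0,"az":0,"fingers":0.4},{"x":0,"y":0,"z":-0.05,"ax":0,"ay":0,"az":0,"fingers":0.4},{"x":0,"y":0,"z":-0.09,"ax":0,"ay":0,"az":0,"fingers":0.2},{"x":0,"y":0,"z":-0.1,"ax":0,"ay":0,"az":0,"fingers":0},{"x":0,"y":0,"z":-0.1,"ax":0,"ay":0,"az":0,"fingers":0}]'
python3 -m creep '[{"x":0,"y":0,"z":0,"ax":0,"ay":0,"az":0,"fingers":0},{"x":0,"y":0,"z":0,"ax":0,"ay":0,"az":0,"fingers":0}]'
python3 - <<'E'
from h import *
where();
c=snap('wrist','w6.png');np.save('w60.npy',{k:v for k,v in c.items() if k!='image'},allow_pickle=True)
a=c['image'][:,:,::-1]
cv2.imwrite('pics/w6c.png',cv2.resize(a[70:270,180:420],None,fx=3,fy=3,interpolation=cv2.INTER_CUBIC))
E
```

```text
time_s: 11.3
position: [604.0, 21.6, 165.4]
tool_rot: [0.771, 0.637, 0.002, 0.002]
wrist_force: [-0.3, 0.5, -0.0]
finger_gap: 75.6
time_s: 11.5
position: [602.2, 21.7, 162.2]
tool_rot: [0.771, 0.637, -0.001, -0.0]
wrist_force: [-0.4, -0.5, -0.2]
finger_gap: 90.3
t 11.5 cell in bay frame [-1.1 -1.8 98.3] tilt -0.0 F [-0.3 -0.6 -0.2] gap 90.3
```

View pics/w6c.png

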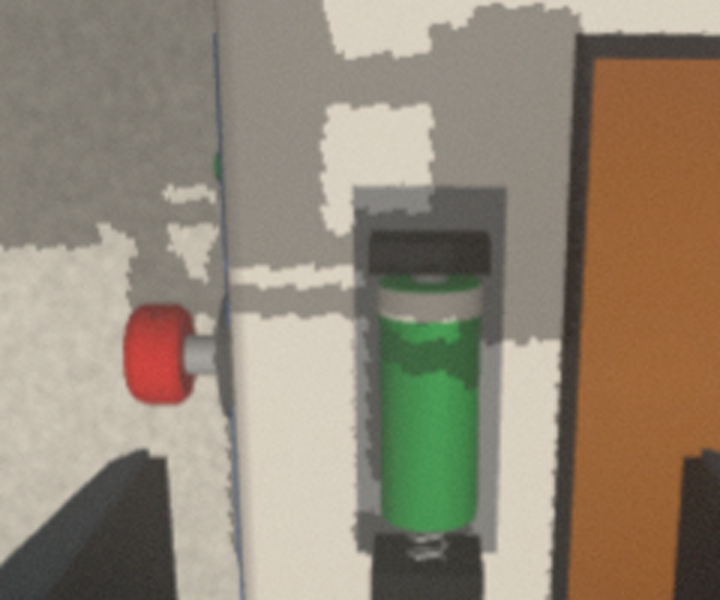

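The cell is seated: button against the brass wall at (431,278), flat end at (428,525) on the spring, lying along the ribs. The knob head is at crop (158,354).

```bash
cat >> h.py <<'E'
KY=-11.0
V=R.from_euler('z',KY,degrees=True)
E
python3 - <<'E'
from h import *
w=load('w6')
f=lambda u,v:np.array([[u/3+180,v/3+70]])
for z in (36,44,51):
    q=plane(w,f(158,354),z)[0]; print(z,q,V.inv().apply(q-BAY))
# front face top edge
for z in (60,): 
    q=plane(w,f(228,354),z)[0]; print('front edge',q,V.inv().apply(q-BAY))
# check model: viewer-frame extents of head in pixels
for dx in (-78,-80,-82,-84,-86):
    P=BAY+V.apply([[dx-8,15,-41],[dx+8,15,-41],[dx-8,-15,-41],[dx+8,-15,-41],[dx-8,0,-26],[dx+8,0,-26]])+V.apply([0,17,0]); print(dx,((proj(w,P)-[180,70])*3).round(0).tolist())
E
```

```text
36 [525.36184822  37.02798859  36.        ] [-79.41460384  -0.43298738 -41.        ]
44 [527.84874725  38.70342567  44.        ] [-77.29308462   1.68618991 -33.        ]
51 [530.0247839   40.16943312  51.        ] [-75.4367553    3.54047003 -26.        ]
front edge [551.61674364  38.42949041  60.        ] [-53.90950395   5.95243512 -17.        ]
-78 [[127.0, 245.0], [183.0, 245.0], [135.0, 346.0], [189.0, 346.0], [117.0, 307.0], [174.0, 307.0]]
-80 [[120.0, 245.0], [176.0, 245.0], [129.0, 346.0], [182.0, 346.0], [110.0, 307.0], [167.0, 307.0]]
-82 [[114.0, 245.0], [169.0, 245.0], [122.0, 346.0], [176.0, 346.0], [102.0, 307.0], [160.0, 307.0]]
-84 [[107.0, 245.0], [162.0, 245.0], [115.0, 346.0], [169.0, 346.0], [95.0, 307.0], [153.0, 307.0]]
-86 [[100.0, 245.0], [155.0, 245.0], [108.0, 346.0], [162.0, 346.0], [88.0, 307.0], [145.0, 307.0]]
```

```bash
cat >> h.py <<'E'
KN=BAY+V.apply([-77.5,-0.4,-41])
def kwhere():
    o=get_obs(); A=R.from_quat(o['tool_rot']); d=o['position']-KN
    print('t',o['time_s'],'tcp rel knob',V.inv().apply(d).round(1),'F',V.inv().apply(o['wrist_force']).round(1),'gap',round(o['finger_gap'],1),'q6',o['q'][5].round(2))
E
python3 - <<'E'
from h import *
p=KN+V.apply([-2,0,0]); print(p)
goal([p[0],p[1],140],169)
E
```

```text
[525.28431532  37.07666426  36.        ]
shift m [ 0.0005 -0.0785  0.0223] turn [-1.2000e-03 -7.0000e-04 -1.5695e+00]
```

```bash
python3 -m creep '[{"x":0,"y":-0.008,"z":0,"ax":0,"ay":0,"az":-0.14,"fingers":0},{"x":0,"y":-0.016,"z":0,"ax":0,"ay":0,"az":-0.28,"fingers":0},{"x":0,"y":-0.024,"z":0,"ax":0,"ay":0,"az":-0.42,"fingers":0},{"x":0,"y":-0.032,"z":0,"ax":0,"ay":0,"az":-0.56,"fingers":0},{"x":0,"y":-0.04,"z":0,"ax":0,"ay":0,"az":-0.7,"fingers":0},{"x":0,"y":-0.048,"z":0,"ax":0,"ay":0,"az":-0.84,"fingers":0},{"x":0,"y":-0.056,"z":0,"ax":0,"ay":0,"az":-0.98,"fingers":0},{"x":0,"y":-0.064,"z":0,"ax":0,"ay":0,"az":-1.12,"fingers":0},{"x":0,"y":-0.072,"z":0,"ax":0,"ay":0,"az":-1.26,"fingers":0},{"x":0,"y":-0.0785,"z":0,"ax":0,"ay":0,"az":-1.4,"fingers":0}]'
python3 -m creep '[{"x":0,"y":0,"z":0,"ax":0,"ay":0,"az":-0.14,"fingers":0},{"x":0,"y":0,"z":0,"ax":0,"ay":0,"az":-0.17,"fingers":0},{"x":0,"y":0,"z":0,"ax":0,"ay":0,"az":-0.17,"fingers":0},{"x":0,"y":0,"z":0,"ax":0,"ay":0,"az":-0.17,"fingers":0}]'
python3 - <<'E'
from h import *
kwhere()
p=KN+V.apply([-2,0,0]); goal([p[0],p[1],20],169)
c=snap('wrist','w7.png');np.save('w70.npy',{k:v for k,v in c.items() if k!='image'},allow_pickle=True)
im=c['image'].astype(int); m=(im[:,:,0]>im[:,:,1]+60)&(im[:,:,0]>im[:,:,2]+60)
n,l,s,cc=cv2.connectedComponentsWithStats(m.astype(np.uint8)); print(s[1:][s[1:,4]>100])
P=KN+V.apply([[-8,15,0],[8,15,0],[-8,-15,0],[8,-15,0],[-8,0,15],[8,0,15]]);print(proj(c,P).round(0).tolist())
E
```

```text
time_s: 12.55
position: [525.0, 36.6, 162.6]
tool_rot: [0.177, 0.984, -0.0, -0.0]
wrist_force: [-1.4, 0.4, -0.1]
finger_gap: 91.3
time_s: 12.95
position: [525.7, 36.5, 163.0]
tool_rot: [0.096, 0.995, -0.0, 0.0]
wrist_force: [0.4, 0.6, 0.4]
finger_gap: 91.3
t 12.95 tcp rel knob [ -1.5  -0.5 127. ] F [0.2 0.6 0.4] gap 91.3 q6 -1.42
shift m [0.0005 0.0005 0.143 ] turn [-0.0002  0.0001 -0.0009]
[[132 113  31  28 424]
 [307 182  32  19 529]]
[[339.0, 181.0], [339.0, 198.0], [305.0, 181.0], [305.0, 198.0], [322.0, 185.0], [322.0, 203.0]]
```

```bash
python3 -m creep '[{"x":0.0005,"y":0.0005,"z":0.03,"ax":0,"ay":0,"az":0,"fingers":0},{"x":0.0005,"y":0.0005,"z":0.07,"ax":0,"ay":0,"az":0,"fingers":0},{"x":0.0005,"y":0.0005,"z":0.1,"ax":0,"ay":0,"az":0,"fingers":0},{"x":0.0005,"y":0.0005,"z":0.12,"ax":0,"ay":0,"az":0,"fingers":0.2},{"x":0.0005,"y":0.0005,"z":0.135,"ax":0,"ay":0,"az":0,"fingers":0.4},{"x":0.0005,"y":0.0005,"z":0.143,"ax":0,"ay":0,"az":0,"fingers":0.5},{"x":0.0005,"y":0.0005,"z":0.143,"ax":0,"ay":0,"az":0,"fingers":0.55},{"x":0.0005,"y":0.0005,"z":0.143,"ax":0,"ay":0,"az":0,"fingers":0.6},{"x":0.0005,"y":0.0005,"z":0.143,"ax":0,"ay":0,"az":0,"fingers":0.65},{"x":0.0005,"y":0.0005,"z":0.143,"ax":0,"ay":0,"az":0,"fingers":0.7}]'
python3 -m creep '[{"x":0,"y":0,"z":0,"ax":0,"ay":0,"az":0,"fingers":1},{"x":0,"y":0,"z":0,"ax":0,"ay":0,"az":0,"fingers":1},{"x":0,"y":0,"z":0,"ax":0,"ay":0,"az":0,"fingers":1},{"x":0,"y":0,"z":0,"ax":0,"ay":0,"az":0,"fingers":1}]'
python3 -c "
from h import *
kwhere()"
```

```text
time_s: 14.0
position: [526.2, 37.1, 21.3]
tool_rot: [0.096, 0.995, -0.0, 0.001]
wrist_force: [-0.3, 0.2, 0.3]
finger_gap: 37.9
time_s: 14.4
position: [526.1, 37.6, 21.1]
tool_rot: [0.096, 0.995, 0.0, 0.001]
wrist_force: [0.5, 6.3, 3.7]
finger_gap: 28.8
t 14.4 tcp rel knob [ -1.3   0.7 -14.9] F [-0.7  6.2  3.7] gap 28.8 q6 -1.42
```

```bash
python3 -m creep '[{"x":0,"y":0.0007,"z":0,"ax":0,"ay":0,"az":0,"fingers":1},{"x":0.002,"y":0.001,"z":0,"ax":0,"ay":0,"az":0,"fingers":1},{"x":0.004,"y":0.001,"z":0,"ax":0,"ay":0,"az":0,"fingers":1},{"x":0.006,"y":0.001,"z":0,"ax":0,"ay":0,"az":0,"fingers":1},{"x":0.006,"y":0.001,"z":0,"ax":0,"ay":0,"az":0,"fingers":1}]'
python3 -c "
from h import *
kwhere()"
python3 -m creep '[{"x":0.002,"y":0,"z":0,"ax":0,"ay":0,"az":0,"fingers":1},{"x":0.004,"y":0,"z":0,"ax":0,"ay":0,"az":0,"fingers":1},{"x":0.006,"y":0,"z":0,"ax":0,"ay":0,"az":0,"fingers":1},{"x":0.008,"y":0,"z":0,"ax":0,"ay":0,"az":0,"fingers":1},{"x":0.0085,"y":0,"z":0,"ax":0,"ay":0,"az":0,"fingers":1},{"x":0.0085,"y":0,"z":0,"ax":0,"ay":0,"az":0,"fingers":1}]'
python3 -c "
from h import *
kwhere()"
```

```text
time_s: 14.9
position: [520.6, 38.8, 21.0]
tool_rot: [0.096, 0.995, -0.0, 0.001]
wrist_force: [1.2, -5.2, 7.1]
finger_gap: 29.3
t 14.9 tcp rel knob [ -7.    0.8 -15. ] F [ 2.2 -4.9  7.1] gap 29.3 q6 -1.42
time_s: 15.5
position: [512.2, 40.5, 21.0]
tool_rot: [0.096, 0.995, -0.0, 0.001]
wrist_force: [1.5, -5.2, 6.6]
finger_gap: 29.2
t 15.5 tcp rel knob [-15.5   0.8 -15. ] F [ 2.5 -4.9  6.6] gap 29.2 q6 -1.42
```

```bash
python3 -m creep '[{"x":0,"y":0,"z":0,"ax":0,"ay":0,"az":0,"fingers":0.4},{"x":0,"y":0,"z":0,"ax":0,"ay":0,"az":0,"fingers":0.3},{"x":0,"y":0,"z":0,"ax":0,"ay":0,"az":0,"fingers":0.2},{"x":0,"y":0,"z":-0.02,"ax":0,"ay":0,"az":0,"fingers":0.1},{"x":0,"y":0,"z":-0.05,"ax":0,"ay":0,"az":0,"fingers":0},{"x":0,"y":0,"z":-0.08,"ax":0,"ay":0,"az":0,"fingers":0},{"x":0,"y":0,"z":-0.08,"ax":0,"ay":0,"az":0,"fingers":0},{"x":0,"y":0,"z":-0.08,"ax":0,"ay":0,"az":0,"fingers":0},{"x":0,"y":0,"z":-0.08,"ax":0,"ay":0,"az":0,"fingers":0},{"x":0,"y":0,"z":-0.08,"ax":0,"ay":0,"az":0,"fingers":0}]'
python3 - <<'E'
from h import *
kwhere()
c=snap('wrist','w8.png')
im=c['image'].astype(int); m=(im[:,:,0]>im[:,:,1]+60)&(im[:,:,0]>im[:,:,2]+60)
n,l,s,cc=cv2.connectedComponentsWithStats(m.astype(np.uint8)); print(s[1:][s[1:,4]>100])
for t in (0,14):
  P=KN+V.apply([[-8-t,15,0],[8-t,15,0],[-8-t,-15,0],[8-t,-15,0],[-8-t,0,15],[8-t,0,15]]);print(t,proj(c,P).round(0).tolist())
cv2.imwrite('pics/w8c.png',c['image'][:,:,::-1])
E
```

```text
time_s: 16.5
position: [511.0, 40.9, 99.6]
tool_rot: [0.096, 0.995, -0.0, -0.0]
wrist_force: [0.1, -0.8, -0.1]
finger_gap: 91.2
t 16.5 tcp rel knob [-16.8   1.   63.6] F [ 0.2 -0.7 -0.1] gap 91.2 q6 -1.42
[[ 89 137  39  34 631]
 [303 206  38  24 765]]
0 [[341.0, 222.0], [341.0, 243.0], [300.0, 222.0], [300.0, 243.0], [320.0, 230.0], [320.0, 251.0]]
14 [[341.0, 204.0], [341.0, 225.0], [299.0, 204.0], [300.0, 225.0], [320.0, 210.0], [320.0, 233.0]]
```

View pics/w8c.png

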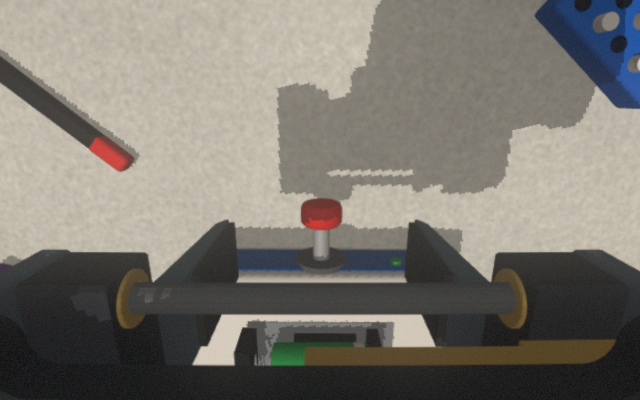

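The picture shows the knob out: head at (321,214), matching 14 mm travel, with nothing touching it. I'll let a further second pass while moving clear in front with the fingers shut, then push it in.

```bash
python3 -m creep '[{"x":0.01,"y":0,"z":0,"ax":0,"ay":0,"az":0,"fingers":0.2},{"x":0.022,"y":0,"z":0,"ax":0,"ay":0,"az":0,"fingers":0.5},{"x":0.034,"y":0,"z":0,"ax":0,"ay":0,"az":0,"fingers":1},{"x":0.034,"y":0,"z":0,"ax":0,"ay":0,"az":0,"fingers":1},{"x":0.034,"y":0,"z":0,"ax":0,"ay":0,"az":0,"fingers":1},{"x":0.034,"y":0,"z":0,"ax":0,"ay":0,"az":0,"fingers":1},{"x":0.034,"y":0,"z":0,"ax":0,"ay":0,"az":0,"fingers":1},{"x":0.034,"y":0,"z":0,"ax":0,"ay":0,"az":0,"fingers":1},{"x":0.034,"y":0,"z":0,"ax":0,"ay":0,"az":0,"fingers":1},{"x":0.034,"y":0,"z":0,"ax":0,"ay":0,"az":0,"fingers":1}]'
python3 - <<'E'
from h import *
kwhere()
c=snap('wrist','w9.png')
im=c['image'].astype(int); m=(im[:,:,0]>im[:,:,1]+60)&(im[:,:,0]>im[:,:,2]+60)
n,l,s,cc=cv2.connectedComponentsWithStats(m.astype(np.uint8)); print(s[1:][s[1:,4]>100])
for t in (0,14):
  P=KN+V.apply([[-8-t,15,0],[8-t,15,0],[-8-t,-15,0],[8-t,-15,0],[-8-t,0,15],[8-t,0,15]]);print(t,proj(c,P).round(0).tolist())
E
python3 -m creep '[{"x":0,"y":0,"z":0.02,"ax":0,"ay":0,"az":0,"fingers":1},{"x":0,"y":0,"z":0.045,"ax":0,"ay":0,"az":0,"fingers":1},{"x":0,"y":0,"z":0.065,"ax":0,"ay":0,"az":0,"fingers":1},{"x":0,"y":0,"z":0.077,"ax":0,"ay":0,"az":0,"fingers":1},{"x":0,"y":0,"z":0.077,"ax":0,"ay":0,"az":0,"fingers":1},{"x":0,"y":0,"z":0.077,"ax":0,"ay":0,"az":0,"fingers":1}]'
python3 -c "
from h import *
kwhere()"
```

```text
time_s: 17.55
position: [478.3, 47.3, 100.5]
tool_rot: [0.096, 0.995, -0.0, 0.001]
wrist_force: [0.1, 0.7, 0.2]
finger_gap: 13.9
t 17.55 tcp rel knob [-50.1   1.   64.5] F [-0.   0.7  0.2] gap 13.9 q6 -1.4
[[ 97 180  38  32 559]
 [308 250  27  23 551]]
0 [[340.0, 263.0], [340.0, 282.0], [300.0, 263.0], [301.0, 282.0], [320.0, 273.0], [320.0, 293.0]]
14 [[340.0, 246.0], [340.0, 265.0], [300.0, 246.0], [300.0, 265.0], [320.0, 255.0], [320.0, 275.0]]
time_s: 18.2
position: [478.3, 47.3, 23.8]
tool_rot: [0.096, 0.995, -0.0, 0.0]
wrist_force: [-1.0, 0.1, -0.8]
finger_gap: 0.1
t 18.2 tcp rel knob [-50.    1.1 -12.2] F [-1.  -0.1 -0.8] gap 0.1 q6 -1.4
```

The knob stayed on for more than 2 s. Pushing in.

```bash
python3 -m creep '[{"x":-0.004,"y":-0.001,"z":0,"ax":0,"ay":0,"az":0,"fingers":1},{"x":-0.008,"y":-0.001,"z":0,"ax":0,"ay":0,"az":0,"fingers":1},{"x":-0.011,"y":-0.001,"z":0,"ax":0,"ay":0,"az":0,"fingers":1},{"x":-0.013,"y":-0.001,"z":0,"ax":0,"ay":0,"az":0,"fingers":1},{"x":-0.015,"y":-0.001,"z":0,"ax":0,"ay":0,"az":0,"fingers":1},{"x":-0.017,"y":-0.001,"z":0,"ax":0,"ay":0,"az":0,"fingers":1},{"x":-0.019,"y":-0.001,"z":0,"ax":0,"ay":0,"az":0,"fingers":1},{"x":-0.021,"y":-0.001,"z":0,"ax":0,"ay":0,"az":0,"fingers":1},{"x":-0.023,"y":-0.001,"z":0,"ax":0,"ay":0,"az":0,"fingers":1},{"x":-0.023,"y":-0.001,"z":0,"ax":0,"ay":0,"az":0,"fingers":1}]'
python3 -c "
from h import *
kwhere()"
```

```text
time_s: 19.2
position: [500.5, 42.0, 23.5]
tool_rot: [0.096, 0.995, -0.0, 0.0]
wrist_force: [-2.6, 0.8, 0.2]
finger_gap: 0.2
t 19.2 tcp rel knob [-27.3   0.  -12.5] F [-2.7  0.3  0.2] gap 0.2 q6 -1.41
```

```bash
python3 -m creep '[{"x":-0.001,"y":0,"z":0,"ax":0,"ay":0,"az":0,"fingers":1},{"x":-0.002,"y":0,"z":0,"ax":0,"ay":0,"az":0,"fingers":1},{"x":-0.003,"y":0,"z":0,"ax":0,"ay":0,"az":0,"fingers":1},{"x":-0.003,"y":0,"z":0,"ax":0,"ay":0,"az":0,"fingers":1},{"x":-0.003,"y":0,"z":0,"ax":0,"ay":0,"az":0,"fingers":1}]'
python3 - <<'E'
from h import *
kwhere()
c=snap('wrist','w10.png')
im=c['image'].astype(int); m=(im[:,:,0]>im[:,:,1]+60)&(im[:,:,0]>im[:,:,2]+60)
n,l,s,cc=cv2.connectedComponentsWithStats(m.astype(np.uint8)); print(s[1:][s[1:,4]>50])
E
```

```text
time_s: 19.7
position: [500.5, 41.8, 23.3]
tool_rot: [0.096, 0.995, -0.0, -0.002]
wrist_force: [-13.5, 4.9, 8.4]
finger_gap: 0.6
t 19.7 tcp rel knob [-27.2  -0.1 -12.7] F [-14.1   2.2   8.4] gap 0.6 q6 -1.42
[[   6  172   54   46 1174]]
```

It is a hard stop (14 N, above the 8 N snap force, with no further motion). Backing off and checking.

```bash
python3 -m creep '[{"x":0.004,"y":0,"z":0,"ax":0,"ay":0,"az":0,"fingers":1},{"x":0.012,"y":0,"z":0,"ax":0,"ay":0,"az":0,"fingers":1},{"x":0.025,"y":0,"z":0,"ax":0,"ay":0,"az":0,"fingers":1},{"x":0.025,"y":0,"z":-0.02,"ax":0,"ay":0,"az":0,"fingers":1},{"x":0.025,"y":0,"z":-0.06,"ax":0,"ay":0,"az":0,"fingers":1},{"x":0.025,"y":0,"z":-0.1,"ax":0,"ay":0,"az":0,"fingers":1},{"x":0.025,"y":0,"z":-0.14,"ax":0,"ay":0,"az":0,"fingers":0.5},{"x":0.025,"y":0,"z":-0.17,"ax":0,"ay":0,"az":0,"fingers":0.3},{"x":0.025,"y":0,"z":-0.17,"ax":0,"ay":0,"az":0,"fingers":0},{"x":0.025,"y":0,"z":-0.17,"ax":0,"ay":0,"az":0,"fingers":0}]'
python3 -m creep '[{"x":0,"y":0,"z":0,"ax":0,"ay":0,"az":0,"fingers":0},{"x":0,"y":0,"z":0,"ax":0,"ay":0,"az":0,"fingers":0},{"x":0,"y":0,"z":0,"ax":0,"ay":0,"az":0,"fingers":0}]'
python3 - <<'E'
from h import *
kwhere()
c=snap('wrist','w11.png'); s4=snap('side','s11.png')
im=c['image'].astype(int); m=(im[:,:,0]>im[:,:,1]+60)&(im[:,:,0]>im[:,:,2]+60)
n,l,s,cc=cv2.connectedComponentsWithStats(m.astype(np.uint8)); print(s[1:][s[1:,4]>50])
for t in (0,14):
  P=KN+V.apply([[-8-t,15,0],[8-t,15,0],[-8-t,-15,0],[8-t,-15,0],[-8-t,0,15],[8-t,0,15]]);print(t,proj(c,P).round(0).tolist())
a=cv2.resize(c['image'][100:340,160:480],(400,300)); b=cv2.resize(s4['image'][120:320,270:470],(400,400)); 
d0=cv2.imread('pics/side0.png').astype(int); d=np.abs(s4['image'][:,:,::-1].astype(int)-d0).max(2)>60
for n,(u,v) in dict(rack=(293,163),bottle=(361,152),marker=(297,264),box=(443,325)).items(): print(n,d[v-20:v+20,u-20:u+20].mean().round(3))
cv2.imwrite('pics/f.png',np.hstack([cv2.copyMakeBorder(a,0,100,0,0,cv2.BORDER_CONSTANT),b])[:,:,::-1])
E
```

```text
time_s: 20.75
position: [479.0, 46.2, 193.8]
tool_rot: [0.096, 0.995, -0.0, 0.001]
wrist_force: [-1.1, -0.0, -0.2]
finger_gap: 29.8
time_s: 21.05
position: [478.5, 46.2, 192.7]
tool_rot: [0.096, 0.995, -0.0, -0.0]
wrist_force: [-0.3, 1.0, -0.6]
finger_gap: 53.7
t 21.05 tcp rel knob [-49.7  -0.  156.7] F [-0.4  0.9 -0.6] gap 53.7 q6 -1.41
[[154 159  27  24 326]
 [308 222  28  18 403]]
0 [[336.0, 220.0], [336.0, 235.0], [307.0, 220.0], [307.0, 235.0], [321.0, 226.0], [321.0, 241.0]]
14 [[336.0, 207.0], [336.0, 222.0], [306.0, 207.0], [307.0, 222.0], [321.0, 212.0], [321.0, 228.0]]
rack 0.095
bottle 0.0
marker 0.0
box 0.0
```

View pics/f.png

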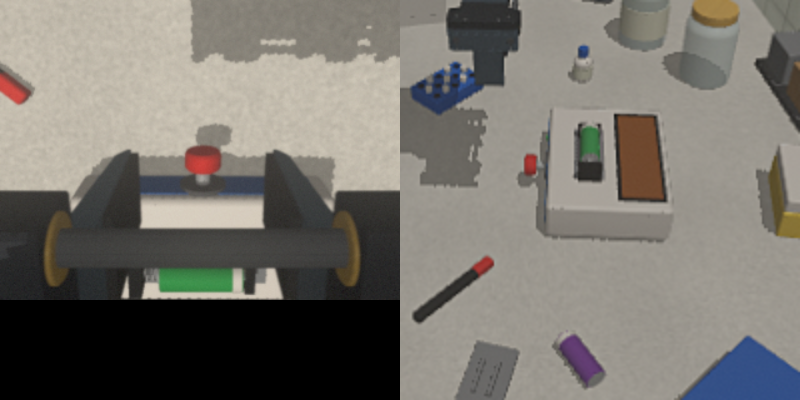

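The pictures show the knob in (head at v 222–240, against 220–241 predicted for 0 mm travel), the LED dark, and the cell seated. The bystanders are unmoved; the difference at the rack is only the gripper overlapping it in view.

```bash
python3 -c "
from bench import *
print(job_done())"
```

```text
the job is handed in; nothing more can be done
None
```

I loaded the green cell into the bay, pulled the knob on and pushed it back in, and handed the job in at about 21 s of the 59 s allowed.

- **Cell:** I slid its flat end against the spring, tilted plus-end up, then levelled and released it. The last pictures show it lying fully in the bay, with its plus button at the brass contact and its flat end on the spring.
- **Knob on:** I pulled the knob out about 14 mm and let go. Two pictures over about 2 s showed it still on with nothing touching it.
- **Knob off:** I pushed it in with the fingers shut until it hit a hard stop at 14 N. The knob then appeared at its pushed-in position and the viewer's light was dark.
- **Other items:** The dropper bottle, marker and sample box look unchanged from the first side picture. The rack's image patch differed by about 10%. I put that down to the gripper overlapping it in view; the arm never went near it.

One move call was refused early on because keys were missing from its rows; nothing moved. The pictures viewed came to 11, one over budget.

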